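# Set out the stacked ingredient tubs in their colour-coded trays

### The job

The ingredient tubs have come out of the fridge in one stack: set them out for prep, working down from the top of the stack, each tub resting flat on the floor of the tray that has the colour of its lid. Keep the tubs level and set them down rather than dropping them, and let no tub touch a tray of another colour. Leave the bowl and the jug where they stand.

Things in the scene. Friction and masses are not known exactly. Their poses are not given: they have to be found in the camera images.
- tub_green: closed food tub, white with flat green lid: 66 mm long (its x), 60 mm wide (its y), 42 mm high with lid; the lid is the top 11 mm, 1 mm proud of the straight walls; origin at the centre of the underside, z up; rigid, about 150 g, loose; at the start the top one of the stack; tubs stand on one another without a catch, long sides roughly parallel
- tub_yellow: closed food tub, white with flat yellow lid: 88 mm long (its x), 62 mm wide (its y), 42 mm high with lid; the lid is the top 11 mm, 1 mm proud of the straight walls; origin at the centre of the underside, z up; rigid, about 210 g, loose; at the start second from the top; tubs stand on one another without a catch, long sides roughly parallel
- tub_blue: closed food tub, white with flat blue lid: 110 mm long (its x), 64 mm wide (its y), 42 mm high with lid; the lid is the top 11 mm, 1 mm proud of the straight walls; origin at the centre of the underside, z up; rigid, about 270 g, loose; at the start third from the top; tubs stand on one another without a catch, long sides roughly parallel
- tub_red: closed food tub, white with flat red lid: 132 mm long (its x), 66 mm wide (its y), 42 mm high with lid; the lid is the top 11 mm, 1 mm proud of the straight walls; origin at the centre of the underside, z up; rigid, about 340 g, loose; at the start the bottom one, standing on the table; tubs stand on one another without a catch, long sides roughly parallel
- tray_green: shallow green plastic tray, fixed on the table: outside 100 mm (its x axis) by 96 mm (its y axis), rim 13 mm high, walls 3 mm, flat floor 3 mm thick and 94 mm by 90 mm inside; sized for the green-lidded tub laid the same way; origin at the centre of the underside (table level), z up
- tray_yellow: shallow yellow plastic tray, fixed on the table: outside 122 mm (its x axis) by 98 mm (its y axis), rim 13 mm high, walls 3 mm, flat floor 3 mm thick and 116 mm by 92 mm inside; sized for the yellow-lidded tub laid the same way; origin at the centre of the underside (table level), z up
- tray_blue: shallow blue plastic tray, fixed on the table: outside 144 mm (its x axis) by 100 mm (its y axis), rim 13 mm high, walls 3 mm, flat floor 3 mm thick and 138 mm by 94 mm inside; sized for the blue-lidded tub laid the same way; origin at the centre of the underside (table level), z up
- tray_red: shallow red plastic tray, fixed on the table: outside 166 mm (its x axis) by 102 mm (its y axis), rim 13 mm high, walls 3 mm, flat floor 3 mm thick and 160 mm by 96 mm inside; sized for the red-lidded tub laid the same way; origin at the centre of the underside (table level), z up
- bowl: bystander: white ceramic bowl, 104 mm across, 48 mm high, loose; origin at the centre of the underside
- jug: bystander: lidded steel oil jug, 86 mm across, 147 mm high with its knob, handle towards its +y; loose; origin at the centre of the underside
Not all that is in view belongs to the job. Leave any orange or purple look-alike of the tub_yellow alone.

How it is judged:
By the outcome, as a careful person would: the job done as asked, in the order asked, and still so for the second after the job is handed in, with the robot touching nothing.
It also fails if it takes over 125 s, if anything falls off the work surface, if the arm or the gripper's body presses on something with over 40 N, if the wrist force passes 120 N, or if a joint passes its speed limit or range.

### The arm

A 6-joint arm with a two-finger parallel gripper is mounted at the origin on the work surface. World frame = base frame: x ahead of the robot, y to its left, z up, the work surface at z = 0. Lengths are in mm, angles in rad, forces in N, time in s.
With the tool pointing down it reaches from about 275 to 775 mm from the base axis. Payload 14.6 kg.
Tool frame: the origin (TCP) lies at the very end of the fingers, on their centre line; the grasp point (between the pads) lies 19 mm behind it; z points along the fingers, y is the direction in which the jaws open and shut (so a half turn about z gives the same grasp; the last joint's range is limited). The gripper opens to 85 mm and grips with 20 to 120 N. Pads are 22 mm wide; open, the fingers measure 114 mm over their backs; the gripper's body (76 mm by 85 mm) begins 54 mm behind the grasp point. The pads swing forward as they close: fully open they stand 13 mm farther back than shut.
Start: joints at [1.184, 0.263, -0.048, 1.259, 0, 1.415], TCP at [120.613, 510.961, 231.278] pointing down, gripper open.
Joint ranges: [-2.65, 2.65], [-0.89, 1.7], [-1.18, 1.37], [-2.13, 2.11], [-1.35, 1.29], [-3.14, 3.14]. Speed limits (rad/s): [1.89, 1.89, 2.57, 2.79, 3.14, 3.14].

### API

Orientations are given as a unit quaternion [x, y, z, w].
In Python, from cell import readout, optics, job gives the robot as it stands. The module is installed in compiled form; this text tells all that it offers.
- The arm moves only by the tool servo_tool, never from a script. Its argument "moves" is a list of rows, each a list of 2 entries, a list of its own where there are three numbers: the shift along the tool's x, y, z in cm, then the turn, a rotation vector about the tool's x, y, z in degrees. A call has 1 to 12 rows; each row is the pose to reach, as a shift and turn from the pose commanded when the call began, along the tool's axes at that moment; what a row does not reach only later rows make up. A row lasts 1/8 s, in which the tool goes at most 62.5 mm and 10.7 degrees, less where a joint would pass 70% of its speed; a pose out of reach is approached as far as the arm can. A call with a gripper value outside its range is refused whole. "claw" is the gripper's target within -1 to 1 (shut at 1, half-way at 0, fully open at -1), set as the call begins (left out, the last holds). The fingers move at their own pace and stop on an object; "grip_force" is the grip in N (left out, the last holds). Time passes only in rows, so rows that repeat a pose let the fingers close. It gives the time, the measured TCP pose, the force and the opening at its end, in the units of the state.
- readout.sense(): the state, without advancing time (a new reading comes with each control period).
- optics.snapshot(name): name is "scene" or "top" or "wrist"; returns (picture, depth): 400x640x3 uint8, red, green, blue; 400x640 float32, mm along the optical axis (not along the pixel's ray), 0 where there is no reading.
- optics.calibration(name): a dict with "fx", "fy", "cx", "cy" (pixels), "world_to_cam" (4x4, takes a point from world to camera coordinates); the wrist camera has in their place "mount" (4x4, takes a point from camera to tool coordinates, whose origin is the TCP and whose axes are the flange's). Camera axes: x right, y down, z forward; pixel columns grow to the right and rows downward; lengths in mm; the calibration is good to about 2 mm. The wrist camera is an equidistant fisheye: a pixel r from the principal point sees the ray r / f radians off the axis. A picture is of the moment at which its call begins: read the wrist's pose just before it. calibration takes no time and is no camera call.
- job.finish_job(): hands the job in, once; it reports no verdict.
Trained networks look in the newest picture that a camera, given by its name, has taken for a name from the list of things; names that differ only in an ending like _2 or _b are one class to them, and where a whole thing is asked for, a point or a joint stands for the part that bears it (a point fixed in the world has none). Each returns a list of dicts, best first, with "p" (0 to 1); they miss things now and then, are a little off and sometimes report something else, mostly with a low value. They report only what shows in the picture. A call takes as long as a camera call. They do not tell look-alikes from the thing itself.
- optics.trace(camera, target): "mask" (400x640 bool, what is visible of it) and "bbox" ([left, top, right, bottom] in pixels, round what is visible of it).
- optics.spot_point(camera, target): "position" ([column, row] in pixels: a listed point, or the origin of a listed thing).
The state is a dict: "clock": time; "qpos": joint angles; "joint_vel": joint speeds; "joint_torque": joint torques, N m; "eef_pos": TCP position; "tool_rot": TCP orientation; "contact_force": force on the tool from outside, world axes, zero at the start; "torque": the same for the moment, N m; "grip_width": opening from 0.0 (shut) to 1.0 (fully open).
Only numpy, scipy, OpenCV 4.12 (cv2) and the standard library are available. Lean on these libraries where they do the work, as an engineer would, in place of code of your own. Each camera call takes 0.05 s, during which the arm holds its last target.

## Working session

There is one attempt and no reset: what is moved stays moved. The work goes in short steps, Python scripts to look and compute and a tool call to move; the robot and the scene stay as the last step left them, time stands still between calls to the robot, and variables do not carry over. Pictures are saved under pics/ and viewed, and the job is handed in when it is done.

Besides the shell and the picture viewer there is one more tool, called after "Emit:" by a JSON object that holds its "method" and its "body", one argument or row to a line. servo_tool: Moves the arm, as the interface text tells. Its arguments: {"type":"object","properties":{"moves":{"type":"array","items":{"type":"array"}},"claw":{"type":"number"},"grip_force":{"type":"number"}},"required":["moves"]}

```bash
mkdir -p pics; python3 - <<'E'
from cell import readout, optics
import cv2
s=readout.sense()
for k in s: print(k,s[k])
for n in ["scene","top","wrist"]:
    p,d=optics.snapshot(n)
    cv2.imwrite(f"pics/{n}0.png",p[:,:,::-1])
    c=optics.calibration(n); print(n,c)
E
```

```text
clock 0.0
qpos [ 1.18369020e+00  2.63510242e-01 -4.89175965e-02  1.25942490e+00
  2.01923277e-05  1.41551803e+00]
joint_vel [-0.00095326  0.00065835 -0.00032962 -0.00133226  0.0007587  -0.0008541 ]
joint_torque [ 2.75236926e-04 -6.37602854e+01  3.84566367e+01  1.35342748e-02
 -1.09009734e-04  8.29601049e-06]
eef_pos [120.50513009 510.69914711 230.83878107]
tool_rot [ 1.15654506e-01  9.93289362e-01 -5.06197012e-04 -1.51223228e-04]
contact_force [0.21848428 0.45957249 0.44482575]
torque [ 0.0117298  -0.05442463 -0.06709922]
grip_width 1.0016631188455376
scene {'fx': 512.8233353224723, 'fy': 512.8233353224723, 'cx': 324.16465701132023, 'cy': 200.16904387396502, 'world_to_cam': array([[-3.19257185e-01,  9.47589920e-01, -1.21734646e-02,
         4.09609890e+01],
       [ 6.69942355e-01,  2.16590876e-01, -7.10116634e-01,
        -2.47972706e+02],
       [-6.70262703e-01, -2.34865357e-01, -7.03978815e-01,
         1.62458224e+03],
       [ 0.00000000e+00,  0.00000000e+00,  0.00000000e+00,
         1.00000000e+00]])}
top {'fx': 381.1512274149523, 'fy': 381.1512274149523, 'cx': 320.8462939306162, 'cy': 201.86056800718077, 'world_to_cam': array([[ 4.98143080e-03, -9.99972097e-01,  5.56687683e-03,
         1.31553424e+02],
       [-9.81321723e-01, -5.95895983e-03, -1.92281478e-01,
         4.65332521e+02],
       [ 1.92309285e-01, -4.50506029e-03, -9.81324026e-01,
         9.58548983e+02],
       [ 0.00000000e+00,  0.00000000e+00,  0.00000000e+00,
         1.00000000e+00]])}
wrist {'fx': 309.70691628693146, 'fy': 309.70691628693146, 'cx': 317.8113114720019, 'cy': 191.76955640239768, 'mount': array([[ 2.42304699e-05, -9.60246669e-01, -2.79152887e-01,
         6.99553848e+01],
       [ 9.99999993e-01, -9.87494576e-06,  1.20768421e-04,
         1.75902065e-02],
       [-1.18724094e-04, -2.79152888e-01,  9.60246662e-01,
        -1.44632096e+02],
       [ 0.00000000e+00,  0.00000000e+00,  0.00000000e+00,
         1.00000000e+00]])}
```

View pics/scene0.png

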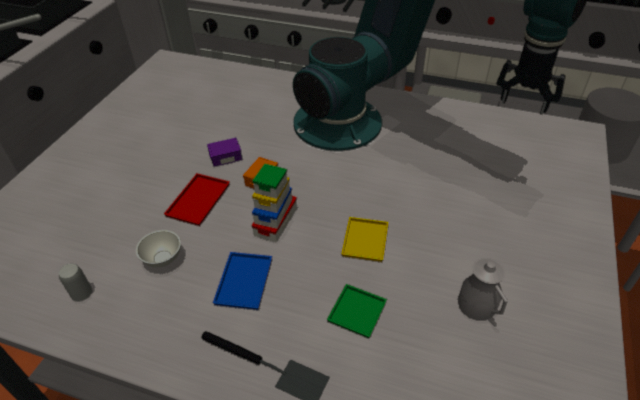

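View pics/top0.png

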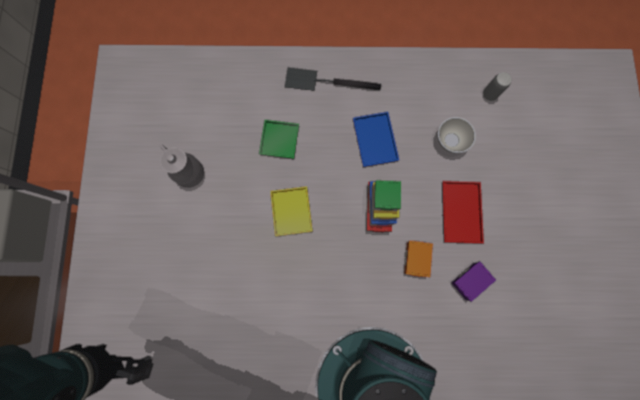

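View pics/wrist0.png

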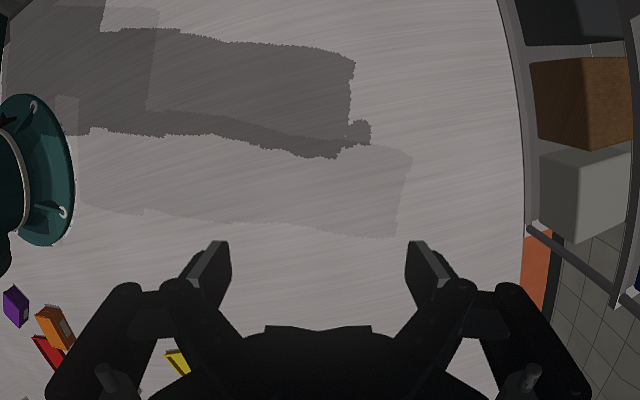

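```bash
cat > h.py <<'E'
import numpy as np, cv2
from scipy.spatial.transform import Rotation as R
from cell import readout, optics
HUE={'green':(50,75),'yellow':(22,34),'blue':(100,118),'red':(172,6),'orange':(8,19),'purple':(130,158)}
def cmask(p,c):
    h=cv2.cvtColor(p,cv2.COLOR_RGB2HSV); lo,hi=HUE[c]
    H=h[:,:,0]; m=(H>=lo)&(H<=hi) if lo<hi else (H>=lo)|(H<=hi)
    return m&(h[:,:,1]>120)&(h[:,:,2]>50)
def cloud(name,d,pose=None):
    c=optics.calibration(name); v,u=np.mgrid[0:400,0:640]
    if name!='wrist':
        P=np.stack([(u-c['cx'])/c['fx']*d,(v-c['cy'])/c['fy']*d,d],-1)
        T=np.linalg.inv(c['world_to_cam'])
    else:
        x=u-c['cx'];y=v-c['cy'];r=np.hypot(x,y)+1e-9;th=r/c['fx'];t=np.tan(np.minimum(th,1.5))
        P=np.stack([x/r*t*d,y/r*t*d,d],-1)
        B=np.eye(4);B[:3,:3]=R.from_quat(pose['tool_rot']).as_matrix();B[:3,3]=pose['eef_pos'];T=B@c['mount']
    return P@T[:3,:3].T+T[:3,3]
def rect(xy):
    (c,s,a)=cv2.minAreaRect(xy.astype(np.float32))
    if s[0]<s[1]: s=(s[1],s[0]);a+=90
    a=(a+90)%180-90
    return np.round(c,1),np.round(s,1),round(a,1)
E
python3 - <<'E'
from h import *
for n in ["top","scene"]:
    p,d=optics.snapshot(n); W=cloud(n,d)
    for c in HUE:
        m=(cmask(p,c)&(d>0)).astype(np.uint8)
        k,l,st,_=cv2.connectedComponentsWithStats(m)
        for i in range(1,k):
            if st[i,4]<60: continue
            q=W[l==i]; 
            if abs(q[:,1]).max()>700 : continue
            z=q[:,2]; print(n,c,st[i],'z pct',np.percentile(z,[2,25,50,75,98]).round(0),'all',rect(q[:,:2]))
            zt=np.percentile(z,75); 
            if zt>20: print('   lidtop',rect(q[abs(z-zt)<5][:,:2]))
E
```

```text
top green [264 121  18  15 156] z pct [-0.  2.  4.  5. 12.] all (array([683.9, 272.7]), array([46.9, 39.9]), 85.1)
top green [275 135  21  23 244] z pct [-0.  2.  4.  9. 16.] all (array([631.5, 234.7]), array([66.6, 53.6]), -5.4)
top green [376 181  24  28 626] z pct [165. 167. 168. 169. 171.] all (array([459.3, -19.4]), array([63.8, 54.3]), -1.9)
   lidtop (array([459.3, -19.4]), array([63.8, 54.3]), -1.9)
top yellow [ 271  187   41   47 1553] z pct [-1.  2.  4.  5. 15.] all (array([446.7, 215. ]), array([123.9,  99. ]), 7.6)
top yellow [374 211  25   8 147] z pct [118. 125. 126. 127. 129.] all (array([419. , -22.3]), array([58.3, 13.9]), -87.0)
   lidtop (array([419.1, -22.3]), array([58.3, 13.8]), -87.0)
top blue [ 354  112   45   55 1758] z pct [-1.  2.  4.  6. 15.] all (array([654., -18.]), array([146.5, 101.6]), 10.8)
top blue [372 220  24   4  86] z pct [79. 82. 84. 86. 88.] all (array([408.2, -22.7]), array([58.1,  8.2]), -89.8)
   lidtop (array([408. , -22.7]), array([58.1,  7.8]), -89.8)
top red [ 443  181   41   62 2343] z pct [-0.  2.  4.  6. 15.] all (array([ 447.2, -249
[... 1462 characters left out ...]
ray([151.1, 105.6]), 10.5)
scene red [ 164  173   65   53 1860] z pct [-3.  0.  2.  5. 13.] all (array([ 445.3, -255. ]), array([180.8, 119.8]), -1.5)
scene red [252 196  45  40 304] z pct [19. 36. 38. 41. 46.] all (array([459.2, -32.1]), array([134.3,  90.1]), -3.1)
   lidtop (array([459.8, -19.6]), array([134.3,  65.1]), -3.1)
scene orange [243 157  35  31 355] z pct [-4. 35. 39. 41. 43.] all (array([ 300.4, -132.3]), array([134. ,  96.6]), -2.8)
   lidtop (array([ 321.9, -119.1]), array([91.5, 64.6]), -6.3)
scene purple [208 138  32  19 399] z pct [35. 38. 40. 41. 44.] all (array([ 266.4, -260.8]), array([86.2, 68.1]), -49.5)
   lidtop (array([ 266.5, -259.7]), array([85. , 68.4]), -51.0)
```

```bash
python3 - <<'E'
from h import *
p,d=optics.snapshot("top")
for t in ["tub_green","tub_yellow","tub_blue","tub_red","tray_green","tray_yellow","tray_blue","tray_red","bowl","jug"]:
    print(t,[(x['p'],x['bbox']) for x in optics.trace("top",t)[:3]])
b=cv2.resize(p[170:300,340:500],None,fx=5,fy=4.6,interpolation=cv2.INTER_NEAREST);cv2.imwrite("pics/topcrop.png",b[:,:,::-1])
E
```

```text
tub_green [(0.84, [374.5, 177.8, 402.4, 211.6]), (0.68, [372.4, 182.8, 399.7, 220.1])]
tub_yellow [(0.7, [451.1, 261.0, 497.0, 302.4]), (0.59, [403.7, 244.4, 434.5, 277.0]), (0.58, [369.1, 182.3, 395.8, 219.1])]
tub_blue [(0.7, [368.3, 178.6, 395.6, 224.2])]
tub_red [(0.72, [362.3, 183.5, 395.0, 233.2])]
tray_green [(0.63, [255.9, 119.7, 299.2, 160.1])]
tray_yellow [(0.6, [269.9, 187.7, 311.2, 235.8])]
tray_blue [(0.92, [355.2, 109.4, 399.0, 164.7]), (0.46, [268.1, 185.3, 313.1, 233.1])]
tray_red [(0.78, [444.1, 183.2, 483.7, 239.3]), (0.7, [371.4, 198.6, 397.7, 216.7])]
bowl [(0.79, [441.5, 117.0, 476.2, 152.4])]
jug [(0.71, [157.0, 146.3, 204.5, 185.8])]
```

```bash
cat >> h.py <<'E'
def go(*targets):
    """targets: (x,y,z,yawdeg): tool x axis at world angle 180+yaw"""
    s=readout.sense(); R0=R.from_quat(s['tool_rot'])
    print('t',round(s['clock'],2),'tcp',s['eef_pos'].round(1),'w',round(s['grip_width'],3),'F',np.round(s['contact_force'],1))
    for x,y,z,a in targets:
        Rt=R.from_euler('z',a,degrees=True)*R.from_quat([0,1,0,0])
        print((x,y,z,a),'shift cm',(R0.inv().apply(np.array([x,y,z])-s['eef_pos'])/10).round(2),'turn',np.rad2deg((R0.inv()*Rt).as_rotvec()).round(2))
E
python3 -c "
from h import *
go((460,-20,250,0),(440,-20,230,0))"
```

```text
t 0.8 tcp [120.6 511.  231.3] w 1.0 F [ 0.5 -0.5  0.2]
(460, -20, 250, 0) shift cm [-45.23 -43.88  -1.87] turn [ -0.     0.   -13.28]
(440, -20, 230, 0) shift cm [-43.28 -44.34   0.13] turn [ -0.     0.   -13.28]
```

Emit:
{"method": "servo_tool", "body": {
  "moves": [
    [[-4.0,-4.0,-0.2],[0,0,-1]],
    [[-9.0,-8.8,-0.4],[0,0,-3]],
    [[-13.5,-13.1,-0.6],[0,0,-5]],
    [[-18,-17.5,-0.8],[0,0,-7]],
    [[-22.5,-21.8,-1],[0,0,-9]],
    [[-27,-26.2,-1.2],[0,0,-11]],
    [[-31.5,-30.6,-1.4],[0,0,-12]],
    [[-36,-35,-1.6],[0,0,-13.3]],
    [[-40.5,-39.3,-1.8],[0,0,-13.3]],
    [[-43.5,-42.2,-1.9],[0,0,-13.3]],
    [[-45.2,-43.9,-1.9],[0,0,-13.3]],
    [[-45.2,-43.9,-1.9],[0,0,-13.3]]
  ]
}}

```text
clock: 2.3
eef_pos: [460.2, -21.3, 249.9]
tool_rot: [0.001, 1.0, 0.0, -0.0]
contact_force: [0.6, -0.4, -1.3]
grip_width: 1.001
```

```bash
cat > look.py <<'E'
import sys
from h import *
s=readout.sense(); p,d=optics.snapshot("wrist"); W=cloud("wrist",d,s)
cv2.imwrite(f"pics/{sys.argv[1]}.png",p[:,:,::-1])
print(s['clock'],s['eef_pos'].round(1),s['grip_width'])
for c in HUE:
    m=(cmask(p,c)&(d>0)).astype(np.uint8)
    k,l,st,_=cv2.connectedComponentsWithStats(m)
    for i in range(1,k):
        if st[i,4]<250: continue
        q=W[l==i]; z=q[:,2]
        print(c,st[i],'z',np.percentile(z,[2,25,50,75,98]).round(0),'all',rect(q[:,:2]))
        zt=np.percentile(z,75)
        if zt>20: print('   lidtop',rect(q[abs(z-zt)<3][:,:2]))
E
python3 look.py w1
```

```text
2.3 [460.2 -21.3 249.9] 1.00099640019748
green [ 280  154   79   85 6234] z [168. 170. 170. 170. 171.] all (array([460.8, -21.5]), array([66.2, 58.4]), -2.2)
   lidtop (array([460.8, -21.5]), array([66.2, 58.4]), -2.2)
green [ 462  252   57   40 1498] z [ 4.  5.  5.  6. 17.] all (array([568.9, 156.8]), array([335.5,  87.3]), 59.0)
yellow [ 455  108   62   94 5016] z [ 4.  5.  5.  6. 16.] all (array([448.9, 218.9]), array([130.4, 112. ]), 7.5)
yellow [ 280  128   71   27 1389] z [120. 127. 128. 129. 130.] all (array([422.1, -24.2]), array([61.6, 19.4]), -87.3)
   lidtop (array([422.6, -24.1]), array([61.5, 19.3]), -88.0)
blue [283 117  63  14 638] z [66. 85. 86. 87. 88.] all (array([409.5, -29.2]), array([69.9, 11.7]), -89.3)
   lidtop (array([409.7, -25.2]), array([61.9, 11.2]), -89.3)
blue [ 273  242   87   90 5656] z [ 3.  5.  5.  6. 16.] all (array([598.1, -32.3]), array([286.4, 106.5]), 10.7)
red [ 118   91   73  125 7471] z [ 3.  5.  5.  6. 16.] all (array([ 447.9, -255.8]), array([170.7, 116.2]), -1.3)
red [290 104  59  26 722] z [42. 43. 44. 45. 46.] all (array([402.1, -19.6]), array([65.7, 25. ]), 83.6)
   lidtop (array([402.6, -19.7]), array([65.4, 25. ]), 84.5)
orange [ 202   12   64   76 4003] z [18. 43. 44. 45. 46.] all (array([ 314.7, -128.5]), array([100.8,  79.7]), -6.6)
   lidtop (array([ 320.5, -120.9]), array([88.1, 62.7]), -7.1)
orange [138 380  28  19 294] z [-754. -751. -749. -747.  339.] all (array([1371.5, -636.9]), array([2170.9,  145.9]), -35.7)
orange [470 380  30  19 307] z [-754. -750. -748. -746.  -88.] all (array([1375.9,  590. ]), array([2176.3,  148.9]), 35.5)
purple [ 100    0   65   60 2061] z [42. 43. 44. 45. 46.] all (array([ 257.7, -276.2]), array([106.8,  93.1]), -53.8)
   lidtop (array([ 264. , -260.8]), array([88.2, 62.5]), -51.7)
```

View pics/w1.png

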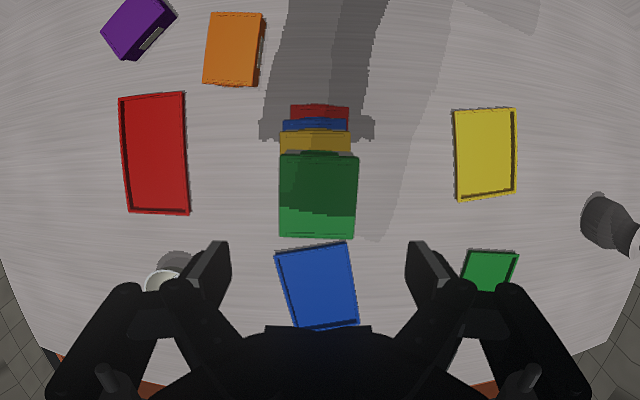

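```bash
python3 - <<'E'
from h import *
go((461,-21.5,139,-2.2))
HUE['green']=(40,85)
p,d=optics.snapshot("top"); W=cloud("top",d)
h=cv2.cvtColor(p,cv2.COLOR_RGB2HSV)
for c in ['green','yellow','blue','red']:
    lo,hi=HUE[c];H=h[:,:,0].astype(int);m=((H>=lo)&(H<=hi) if lo<hi else (H>=lo)|(H<=hi))&(h[:,:,1]>80)&(h[:,:,2]>25)
    k,l,st,_=cv2.connectedComponentsWithStats(m.astype(np.uint8))
    for i in range(1,k):
        if st[i,4]<300: continue
        q=W[l==i]
        if np.median(q[:,2])>20 or abs(q[:,1]).max()>500: continue
        for z0 in (3,): print(c,rect(q[:,:2]), 'mean',q.mean(0).round(1))
E
```

```text
t 2.35 tcp [459.6 -20.4 250.1] w 1.001 F [-0.3  0.  -0.4]
(461, -21.5, 139, -2.2) shift cm [-0.15 -0.12 11.11] turn [ 0.01 -0.03  2.15]
green (array([487.4, 227.1]), array([453.1, 110.4]), 8.6) mean [651.4 253.1   9.3]
yellow (array([386.8, 206.4]), array([247.1, 101.7]), 8.1) mean [446.5 215.1   9.2]
blue (array([497.8,  23.2]), array([490.6, 131. ]), -12.1) mean [653.  -15.4  17.1]
```

Emit:
{"method": "servo_tool", "body": {
  "moves": [
    [[-0.1,-0.05,2.5],[0,0,1]],
    [[-0.1,-0.05,6],[0,0,2.2]],
    [[-0.1,-0.05,9],[0,0,2.2]],
    [[-0.1,-0.05,10.5],[0,0,2.2]],
    [[-0.1,-0.05,11.1],[0,0,2.2]],
    [[-0.1,-0.05,11.1],[0,0,2.2]],
    [[-0.1,-0.05,11.1],[0,0,2.2]]
  ],
  "claw": -1
}}

```text
clock: 3.28
eef_pos: [461.0, -20.5, 140.0]
tool_rot: [0.019, 1.0, -0.0, 0.001]
contact_force: [-0.2, -0.6, 0.4]
grip_width: 1.0
```

```bash
python3 look.py w2 | head -3
```

```text
3.275 [461.  -20.5 140. ] 0.9996298256667112
green [  242   185   148   146 17815] z [160. 170. 170. 170. 171.] all (array([460.4, -21.6]), array([67.5, 59.7]), -2.4)
   lidtop (array([460.7, -21.6]), array([66.8, 59.7]), -2.4)
```

View pics/w2.png

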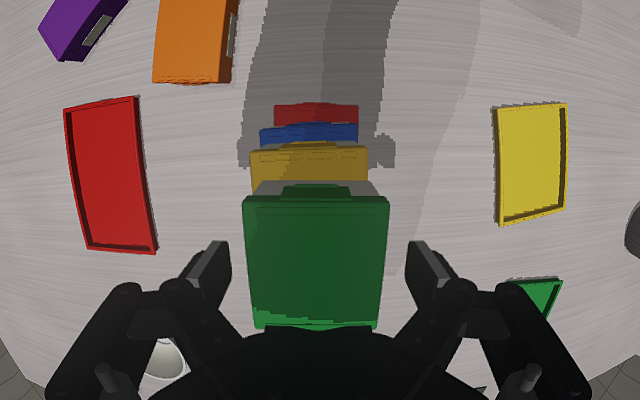

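Emit:
{"method": "servo_tool", "body": {
  "moves": [
    [[0,-0.06,0],[0,0,0]],
    [[0,-0.06,0],[0,0,0]],
    [[0,-0.06,0],[0,0,0]],
    [[0,-0.06,0],[0,0,0]],
    [[0,-0.06,0],[0,0,0]],
    [[0,-0.06,0],[0,0,0]]
  ],
  "claw": 1,
  "grip_force": 30
}}

```text
clock: 4.08
eef_pos: [460.8, -21.4, 139.7]
tool_rot: [0.019, 1.0, -0.0, 0.0]
contact_force: [-1.5, -1.0, 4.4]
grip_width: 0.696
```

```bash
python3 look.py w3 | head -3
```

```text
4.075 [460.8 -21.4 139.7] 0.6962610072813511
green [  245   185   147   146 18011] z [158. 170. 170. 170. 171.] all (array([460.2, -21.4]), array([67.1, 59.7]), -3.2)
   lidtop (array([460.6, -21.6]), array([66.9, 59.5]), -2.7)
```

View pics/w3.png

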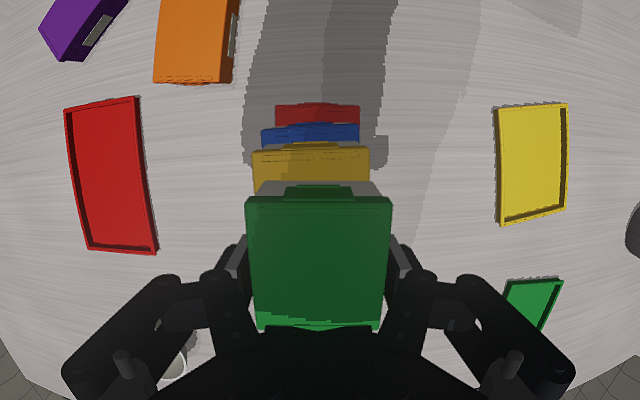

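```bash
python3 -c "
from h import *
go((653,252.5,185,-6.2),(653,252.5,17,-6.2))"
```

```text
t 4.12 tcp [460.8 -21.4 139.7] w 0.697 F [-1.3 -0.8  5.8]
(653, 252.5, 185, -6.2) shift cm [-18.16  28.11  -4.53] turn [-0.02  0.04  4.01]
(653, 252.5, 17, -6.2) shift cm [-18.15  28.11  12.27] turn [-0.02  0.04  4.01]
```

Emit:
{"method": "servo_tool", "body": {
  "moves": [
    [[0,-0.05,-0.3],[0,0,0]],
    [[0,-0.05,-1],[0,0,0]],
    [[0,-0.05,-2.2],[0,0,0]],
    [[0,-0.05,-3.5],[0,0,0]],
    [[0,-0.05,-4.3],[0,0,0]],
    [[0,-0.05,-4.5],[0,0,0]],
    [[0,-0.05,-4.5],[0,0,0]]
  ]
}}

```text
clock: 5.0
eef_pos: [460.6, -21.7, 184.2]
tool_rot: [0.019, 1.0, 0.0, -0.0]
contact_force: [-0.2, 0.0, -1.6]
grip_width: 0.691
```

```bash
python3 -c "
from h import *
go((653,252.5,185,-6.2),(653,252.5,40,-6.2))";python3 look.py w4 
```

```text
t 5.0 tcp [460.6 -21.7 184.2] w 0.691 F [-0.2  0.  -1.6]
(653, 252.5, 185, -6.2) shift cm [-18.18  28.13  -0.08] turn [ 0.   -0.    4.02]
(653, 252.5, 40, -6.2) shift cm [-18.19  28.13  14.42] turn [ 0.   -0.    4.02]
5.0 [460.6 -21.7 184.2] 0.6913384983548532
green [  245   185   147   146 17723] z [206. 214. 215. 215. 216.] all (array([460.1, -22. ]), array([67.3, 59.8]), -2.6)
   lidtop (array([460.6, -22. ]), array([66.2, 59.8]), -2.6)
green [ 490  266   56   52 1556] z [ 4.  5.  5.  6. 16.] all (array([554.9, 184.3]), array([352.4,  76.9]), 49.5)
yellow [ 477  102   69  112 6408] z [ 4.  5.  5.  6. 16.] all (array([449.7, 217.3]), array([132.1, 110.4]), 8.1)
yellow [ 266  135   93   46 3882] z [120. 128. 128. 129. 130.] all (array([426.7, -24.3]), array([61.4, 29. ]), 88.1)
   lidtop (array([427.2, -24.3]), array([61.2, 28.5]), 89.0)
blue [ 272  119   80   20 1060] z [74. 85. 86. 87. 88.] all (array([409.5, -25.1]), array([62.8, 12.5]), -89.9)
   lidtop (array([409.9, -25.1]), array([62.8, 11.6]), -89.9)
red [  87   96   88  143 9557] z [ 4.  5.  5.  6. 16.] all (array([ 449.3, -257.1]), array([173.8, 119. ]), -1.7)
red [ 282  103   72   30 1124] z [41. 44. 44. 45. 46.] all (array([399.6, -21.2]), array([70.3, 23.9]), 80.2)
   lidtop (array([402., -20.]), array([65.8, 24.1]), 84.1)
orange [ 175    0   75   88 5639] z [16. 43. 44. 44. 46.] all (array([ 313.1, -130.8]), array([102.8,  84. ]), -7.3)
   lidtop (array([ 320.9, -121.4]), array([87.4, 63.2]), -7.3)
purple [  64    0   69   64 2202] z [42. 43. 44. 45. 46.] all (array([ 269.8, -270.3]), array([108.8,  66.3]), -51.3)
   lidtop (array([ 264.5, -260.7]), array([87. , 62.5]), -51.0)
```

View pics/w4.png

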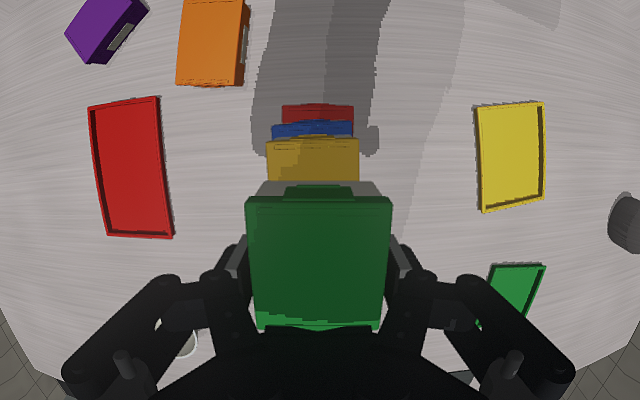

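Emit:
{"method": "servo_tool", "body": {
  "moves": [
    [[-0.5,0.8,0],[0,0,0.1]],
    [[-2,3,0],[0,0,0.5]],
    [[-4.2,6.5,0],[0,0,1]],
    [[-6.8,10.5,0],[0,0,1.5]],
    [[-9.4,14.5,0],[0,0,2]],
    [[-12,18.5,0],[0,0,2.5]],
    [[-14.4,22.3,0],[0,0,3]],
    [[-16.4,25.4,0],[0,0,3.5]],
    [[-17.6,27.3,0],[0,0,4]],
    [[-18.1,28,0],[0,0,4]],
    [[-18.2,28.1,0],[0,0,4]],
    [[-18.2,28.1,0],[0,0,4]]
  ]
}}

```text
clock: 6.55
eef_pos: [653.0, 251.6, 184.4]
tool_rot: [0.054, 0.999, -0.0, -0.0]
contact_force: [0.3, -0.4, -1.6]
grip_width: 0.698
```

```bash
python3 - <<'E'
from h import *
go((653,252.5,30,-6.2))
p,d=optics.snapshot("scene");cv2.imwrite("pics/s5.png",cv2.resize(p[150:350,240:440],None,fx=3,fy=3)[:,:,::-1])
E
python3 look.py w5|grep -A1 green
```

```text
t 6.55 tcp [653.  251.6 184.4] w 0.698 F [ 0.3 -0.4 -1.6]
(653, 252.5, 30, -6.2) shift cm [ 0.    0.09 15.44] turn [-0.01 -0.   -0.  ]
green [ 271  122   97   59 5338] z [ 4.  5.  5.  6. 16.] all (array([632.6, 254.6]), array([98.5, 62.4]), 83.0)
green [  245   185   147   146 18074] z [202. 214. 215. 215. 216.] all (array([732.1, 223. ]), array([244. ,  71.6]), -19.9)
   lidtop (array([652.7, 251.5]), array([66.6, 59.5]), -6.4)
```

View pics/s5.png

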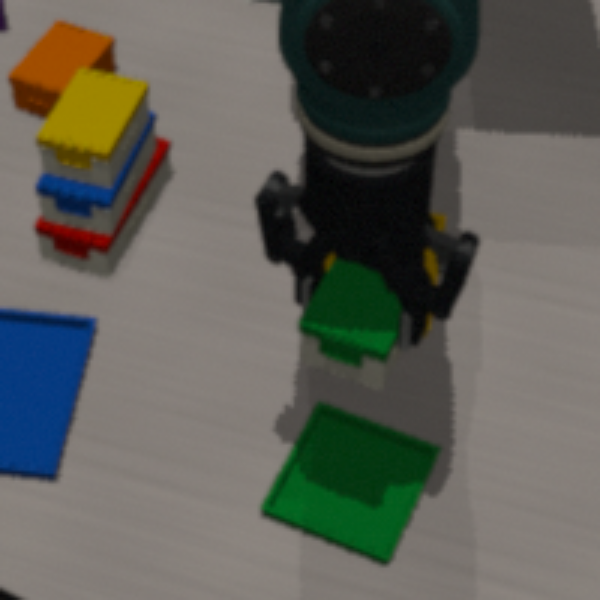

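View pics/w5.png

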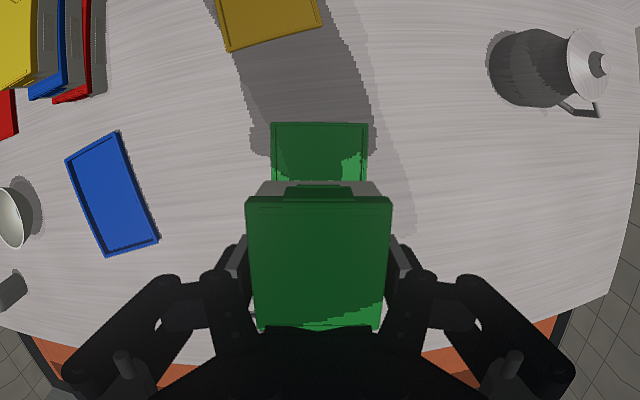

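Emit:
{"method": "servo_tool", "body": {
  "moves": [
    [[0,0.1,0.6],[0,0,0]],
    [[0,0.1,2.5],[0,0,0]],
    [[0,0.1,5.5],[0,0,0]],
    [[0,0.1,9],[0,0,0]],
    [[0,0.1,12],[0,0,0]],
    [[0,0.1,14],[0,0,0]],
    [[0,0.1,15.2],[0,0,0]],
    [[0,0.1,15.7],[0,0,0]],
    [[0,0.1,16],[0,0,0]],
    [[0,0.1,16.2],[0,0,0]],
    [[0,0.1,16.2],[0,0,0]]
  ]
}}

```text
clock: 8.02
eef_pos: [653.5, 253.2, 22.6]
tool_rot: [0.054, 0.999, 0.0, 0.0]
contact_force: [0.1, -1.2, -1.4]
grip_width: 0.693
```

```bash
python3 - <<'E'
from h import *
go((653,252.5,16.5,-6.2))
E
python3 look.py w6|grep -A1 green
```

```text
t 8.03 tcp [653.5 253.2  22.6] w 0.693 F [ 0.1 -1.2 -1.4]
(653, 252.5, 16.5, -6.2) shift cm [ 0.04 -0.07  0.61] turn [0.01 0.02 0.02]
green [  220   140   194   191 28298] z [ 4. 15. 52. 53. 54.] all (array([652.5, 252. ]), array([103.5,  99.7]), -7.3)
   lidtop (array([653.3, 253.3]), array([66.8, 60.3]), -6.3)
```

View pics/w6.png

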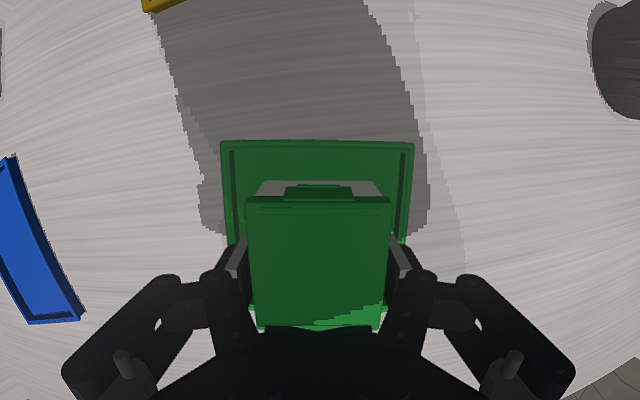

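Emit:
{"method": "servo_tool", "body": {
  "moves": [
    [[0,-0.05,0.2],[0,0,0]],
    [[0,-0.05,0.4],[0,0,0]],
    [[0,-0.05,0.5],[0,0,0]],
    [[0,-0.05,0.58],[0,0,0]],
    [[0,-0.05,0.62],[0,0,0]],
    [[0,-0.05,0.62],[0,0,0]]
  ]
}}

```text
clock: 8.82
eef_pos: [653.2, 252.6, 16.8]
tool_rot: [0.054, 0.999, 0.0, 0.0]
contact_force: [-3.9, -1.7, 7.0]
grip_width: 0.698
```

Emit:
{"method": "servo_tool", "body": {
  "moves": [
    [[0,0,0],[0,0,0]],
    [[0,0,0],[0,0,0]],
    [[0,0,0],[0,0,0]],
    [[0,0,0],[0,0,0]],
    [[0,0,-1.5],[0,0,0]],
    [[0,0,-4],[0,0,0]],
    [[0,0,-8],[0,0,0]],
    [[0,0,-13],[0,0,0]],
    [[0,0,-18],[0,0,0]],
    [[0,0,-20],[0,0,0]],
    [[0,0,-20],[0,0,0]]
  ],
  "claw": -1
}}

```text
clock: 10.2
eef_pos: [653.9, 252.8, 218.4]
tool_rot: [0.054, 0.999, 0.001, 0.002]
contact_force: [0.4, -0.0, -0.5]
grip_width: 1.0
```

```bash
python3 - <<'E'
from h import *
go((461,-22,195,-1))
E
python3 look.py w7|grep -A1 green
```

```text
t 10.2 tcp [653.9 252.8 218.4] w 1.0 F [ 0.4 -0.  -0.5]
(461, -22, 195, -1) shift cm [ 16.22 -29.4    2.25] turn [ 0.06  0.2  -5.18]
green [ 274  119   88   89 7083] z [ 4.  6. 17. 47. 48.] all (array([653.3, 251.9]), array([104.,  99.]), -7.0)
   lidtop (array([653.2, 252.3]), array([65.7, 59.9]), -6.4)
```

View pics/w7.png

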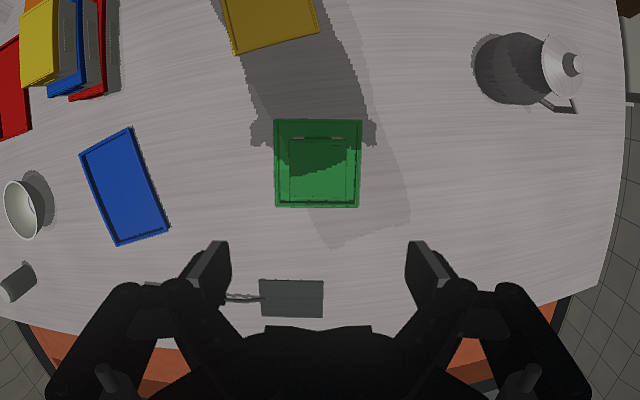

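Emit:
{"method": "servo_tool", "body": {
  "moves": [
    [[1,-2,0.2],[0,0,-0.5]],
    [[3,-5.5,0.4],[0,0,-1]],
    [[5.4,-9.8,0.7],[0,0,-2]],
    [[7.9,-14.3,1],[0,0,-3]],
    [[10.4,-18.8,1.4],[0,0,-4]],
    [[12.8,-23.2,1.8],[0,0,-5]],
    [[14.9,-27,2.1],[0,0,-5.2]],
    [[15.9,-28.8,2.2],[0,0,-5.2]],
    [[16.2,-29.4,2.2],[0,0,-5.2]],
    [[16.2,-29.4,2.2],[0,0,-5.2]]
  ]
}}

```text
clock: 11.5
eef_pos: [460.4, -22.1, 193.7]
tool_rot: [0.009, 1.0, 0.0, -0.0]
contact_force: [0.2, 0.6, -0.4]
grip_width: 1.003
```

```bash
python3 look.py w8
python3 - <<'E'
from h import *
go((461,-22,97,-1))
E
```

```text
11.5 [460.4 -22.1 193.7] 1.0030939930822027
green [482 267  58  25 624] z [ 4.  5.  6. 15. 17.] all (array([566.1, 161. ]), array([317.9,  72.3]), 60.1)
yellow [ 473  107   69  107 6088] z [ 4.  5.  5.  6. 16.] all (array([449.3, 219.1]), array([131.5, 114.4]), 7.8)
yellow [ 269  134   90  121 9763] z [126. 128. 128. 128. 129.] all (array([456.6, -24.4]), array([88.5, 61.5]), -0.0)
   lidtop (array([457.1, -24.2]), array([87.7, 61.5]), 0.2)
blue [275 119  77  19 987] z [74. 85. 86. 87. 88.] all (array([409.5, -25.5]), array([62.7, 12.5]), -88.7)
   lidtop (array([410. , -25.5]), array([62.7, 11.4]), -88.7)
blue [ 270  263   94   69 4769] z [ 4.  5.  5.  6. 16.] all (array([572.9, -36.6]), array([235.9, 107.2]), 10.2)
red [  93   93   84  141 9036] z [ 3.  5.  5.  6. 16.] all (array([ 450.6, -256.6]), array([175.8, 117.7]), -1.5)
red [ 285  103   69   24 1033] z [42. 44. 44. 45. 46.] all (array([399.1, -19.6]), array([65.9, 19.1]), 84.7)
   lidtop (array([399.4, -19.6]), array([65.9, 18.6]), 84.7)
orange [ 181    0   74   86 5373] z [17. 43. 44. 45. 46.] all (array([ 317.1, -130.4]), array([94.6, 82.2]), -7.4)
   lidtop (array([ 320.9, -121.3]), array([87.5, 63.1]), -7.4)
purple [  72    0   69   59 2040] z [42. 43. 44. 45. 46.] all (array([ 256.4, -280.9]), array([118.2,  83.4]), 52.1)
   lidtop (array([ 263.8, -261.7]), array([86.3, 63.5]), -50.6)
t 11.55 tcp [460.7 -21.8 193.8] w 0.997 F [ 0.5  0.9 -0.4]
(461, -22, 97, -1) shift cm [-0.03 -0.02  9.68] turn [ 0.01 -0.02  0.03]
```

View pics/w8.png

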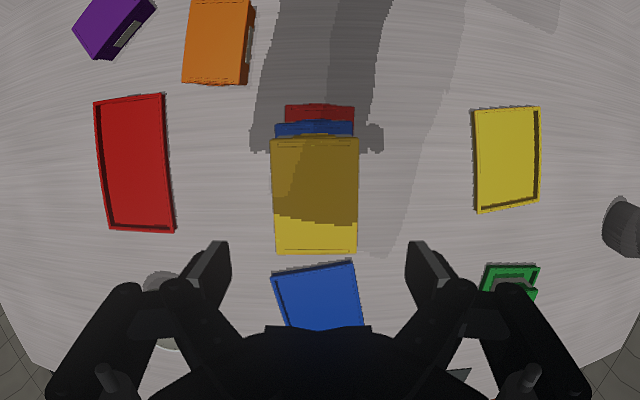

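```bash
python3 - <<'E'
from h import *
go((457.5,-24,97.5,0))
E
```

```text
t 11.55 tcp [460.7 -21.8 193.8] w 0.997 F [ 0.5  0.9 -0.4]
(457.5, -24, 97.5, 0) shift cm [ 0.32 -0.23  9.63] turn [ 0.01 -0.02 -0.97]
```

Emit:
{"method": "servo_tool", "body": {
  "moves": [
    [[0.1,-0.1,1.5],[0,0,-0.5]],
    [[0.3,-0.22,4.5],[0,0,-1]],
    [[0.3,-0.22,7.5],[0,0,-1]],
    [[0.3,-0.22,9],[0,0,-1]],
    [[0.3,-0.22,9.6],[0,0,-1]],
    [[0.3,-0.22,9.6],[0,0,-1]],
    [[0.3,-0.22,9.6],[0,0,-1]]
  ]
}}

```text
clock: 12.42
eef_pos: [458.0, -24.3, 98.6]
tool_rot: [-0.0, 1.0, -0.0, 0.0]
contact_force: [-0.0, -0.5, -0.4]
grip_width: 0.998
```

```bash
python3 look.py w9 |grep -A1 yellow
```

```text
yellow [ 515  120   82  133 8471] z [ 4.  5.  5.  8. 16.] all (array([450.7, 221.4]), array([134.9, 119.3]), 7.4)
yellow [  241   159   156   175 23085] z [120. 128. 128. 128. 129.] all (array([453.2, -24.2]), array([82.3, 62. ]), -0.2)
   lidtop (array([453.4, -24.2]), array([81.7, 62. ]), -0.2)
```

View pics/w9.png

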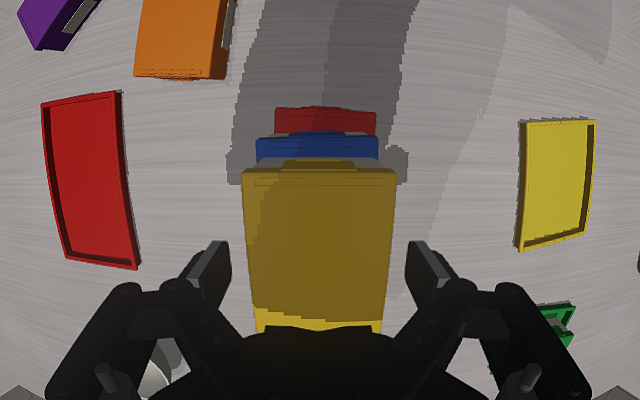

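Yellow lid centred between the fingers (columns 241–397, mid 319; finger mid 317.5). Closing and lifting gently.

Emit:
{"method": "servo_tool", "body": {
  "moves": [
    [[0,0.03,0],[0,0,0]],
    [[0,0.03,0],[0,0,0]],
    [[0,0.03,0],[0,0,0]],
    [[0,0.03,0],[0,0,0]],
    [[0,0.03,0],[0,0,0]],
    [[0,0.03,0],[0,0,0]]
  ],
  "claw": 1,
  "grip_force": 35
}}

```text
clock: 13.22
eef_pos: [457.7, -24.1, 98.6]
tool_rot: [-0.0, 1.0, -0.0, 0.0]
contact_force: [-1.3, -0.1, 7.3]
grip_width: 0.716
```

```bash
python3 - <<'E'
from h import *
go((446,215.5,155,7.6))
E
```

```text
t 13.22 tcp [457.7 -24.1  98.6] w 0.716 F [-1.3 -0.1  7.3]
(446, 215.5, 155, 7.6) shift cm [ 1.16 23.96 -5.64] turn [-0.01  0.04 -7.58]
```

Emit:
{"method": "servo_tool", "body": {
  "moves": [
    [[0,0,-0.3],[0,0,0]],
    [[0,0,-1],[0,0,0]],
    [[0,0,-2.2],[0,0,0]],
    [[0,0,-3.5],[0,0,0]],
    [[0,0,-4.5],[0,0,0]],
    [[0,0,-5],[0,0,0]],
    [[0,0,-5],[0,0,0]]
  ]
}}

```text
clock: 14.1
eef_pos: [457.6, -24.1, 148.3]
tool_rot: [-0.0, 1.0, -0.0, 0.0]
contact_force: [-0.4, -0.3, -1.5]
grip_width: 0.716
```

```bash
python3 - <<'E'
from h import *
go((446,215.5,148,7.6))
E
python3 look.py w10 |grep -v z@@
```

```text
t 14.1 tcp [457.6 -24.1 148.3] w 0.716 F [-0.4 -0.3 -1.5]
(446, 215.5, 148, 7.6) shift cm [ 1.16 23.96  0.03] turn [-0.01  0.03 -7.58]
14.1 [457.6 -24.1 148.3] 0.7164940321573071
green [503 288  53  19 492] z [ 4.  5.  6. 15. 16.] all (array([551.2, 164.4]), array([323.3,  49.8]), 58.8)
green [525 312  28  21 315] z [44. 47. 47. 47. 49.] all (array([566. , 187.1]), array([378.8,  28.4]), 51.6)
   lidtop (array([626.9, 264.1]), array([63.3, 28.4]), 51.6)
yellow [ 493  115   73  118 7026] z [ 4.  5.  5.  6. 16.] all (array([449.7, 219.7]), array([133.1, 116.4]), 7.5)
yellow [  241   159   156   175 22873] z [170. 177. 178. 178. 179.] all (array([453. , -25.4]), array([82.6, 64.3]), 0.1)
   lidtop (array([453.5, -24.3]), array([81.7, 62.1]), -0.1)
blue [ 270  125   94   33 2769] z [76. 85. 86. 86. 88.] all (array([413.3, -25. ]), array([63.2, 20.6]), -89.9)
   lidtop (array([414., -25.]), array([63.1, 19.2]), -89.6)
red [   71    91    90   158 10913] z [ 3.  5.  5.  6. 16.] all (array([ 451.1, -257.9]), array([177.1, 120.8]), -1.5)
red [ 283  106   81   24 1483] z [39. 43. 44. 45. 46.] all (array([398.1, -20. ]), array([64.8, 17.1]), 88.7)
   lidtop (array([398.5, -20. ]), array([64.8, 16.4]), 88.7)
orange [ 164    0   88   85 6130] z [14. 43. 44. 44. 46.] all (array([ 321.2, -132.6]), array([86.3, 86.1]), 81.8)
   lidtop (array([ 328.2, -122. ]), array([73.1, 63. ]), -7.4)
purple [  49    0   62   54 1722] z [42. 43. 44. 45. 46.] all (array([ 269.8, -267.4]), array([70.2, 62. ]), -50.8)
   lidtop (array([ 269.8, -267.4]), array([70.2, 62. ]), -50.8)
```

View pics/w10.png

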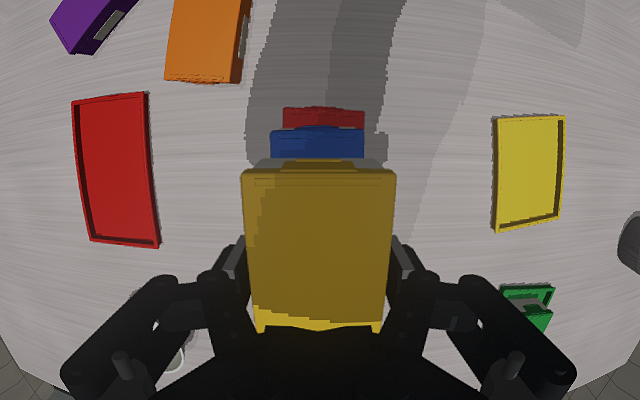

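Emit:
{"method": "servo_tool", "body": {
  "moves": [
    [[0,0.7,0],[0,0,-0.2]],
    [[0.1,2.5,0],[0,0,-1]],
    [[0.3,5.5,0],[0,0,-2]],
    [[0.5,9,0],[0,0,-3]],
    [[0.7,12.8,0],[0,0,-4]],
    [[0.8,16.6,0],[0,0,-5]],
    [[0.9,20,0],[0,0,-6]],
    [[1,22.5,0],[0,0,-7]],
    [[1.1,23.7,0],[0,0,-7.6]],
    [[1.1,24,0],[0,0,-7.6]],
    [[1.1,24,0],[0,0,-7.6]],
    [[1.1,24,0],[0,0,-7.6]]
  ]
}}

```text
clock: 15.65
eef_pos: [446.5, 215.3, 148.1]
tool_rot: [-0.066, 0.998, -0.0, -0.0]
contact_force: [-0.1, -0.2, -2.6]
grip_width: 0.716
```

```bash
python3 - <<'E'
from h import *
go((446.5,215.5,23,7.6))
E
python3 look.py w11 |grep -A1 yellow
```

```text
t 15.65 tcp [446.5 215.3 148.1] w 0.716 F [-0.1 -0.2 -2.6]
(446.5, 215.5, 23, 7.6) shift cm [-0.    0.02 12.51] turn [-0.01 -0.   -0.04]
yellow [  241   113   156   221 27867] z [  4. 176. 177. 178. 179.] all (array([433.8, 213.1]), array([103.8,  98.9]), -81.9)
   lidtop (array([442.4, 214.4]), array([81.6, 61.9]), 7.5)
```

View pics/w11.png

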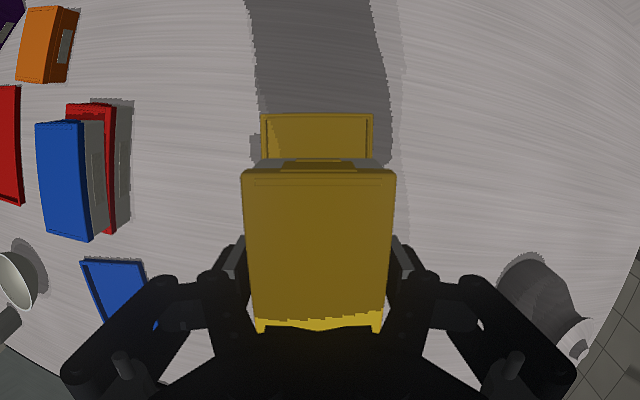

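Emit:
{"method": "servo_tool", "body": {
  "moves": [
    [[0,0,0.6],[0,0,0]],
    [[0,0,2.5],[0,0,0]],
    [[0,0,5.5],[0,0,0]],
    [[0,0,8.5],[0,0,0]],
    [[0,0,10.8],[0,0,0]],
    [[0,0,12],[0,0,0]],
    [[0,0,12.4],[0,0,0]],
    [[0,0,12.4],[0,0,0]]
  ]
}}

```text
clock: 16.7
eef_pos: [446.7, 216.0, 24.4]
tool_rot: [-0.066, 0.998, 0.0, 0.0]
contact_force: [-0.4, 0.5, -1.8]
grip_width: 0.718
```

```bash
python3 - <<'E'
from h import *
go((446.5,215.5,17.2,7.6))
E
python3 look.py w12 |grep -A1 yellow
```

```text
t 16.7 tcp [446.7 216.   24.4] w 0.718 F [-0.4  0.5 -1.8]
(446.5, 215.5, 17.2, 7.6) shift cm [ 0.03 -0.04  0.72] turn [0.   0.03 0.02]
yellow [  215   119   199   215 33974] z [ 4. 15. 53. 54. 55.] all (array([446.8, 213.3]), array([124.9, 109.9]), 7.7)
   lidtop (array([442.5, 215.1]), array([81.7, 62.3]), 7.3)
```

View pics/w12.png

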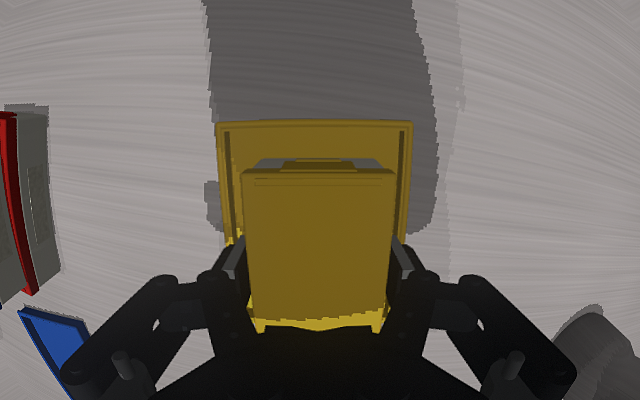

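Emit:
{"method": "servo_tool", "body": {
  "moves": [
    [[0,-0.1,0.2],[0,0,0]],
    [[0,-0.1,0.4],[0,0,0]],
    [[0,-0.1,0.55],[0,0,0]],
    [[0,-0.1,0.65],[0,0,0]],
    [[0,-0.1,0.72],[0,0,0]],
    [[0,-0.1,0.72],[0,0,0]],
    [[0,-0.1,0.72],[0,0,0]]
  ]
}}

```text
clock: 17.62
eef_pos: [446.6, 215.0, 17.6]
tool_rot: [-0.066, 0.998, 0.0, 0.0]
contact_force: [-5.3, -1.3, 16.2]
grip_width: 0.719
```

Emit:
{"method": "servo_tool", "body": {
  "moves": [
    [[0,0,0],[0,0,0]],
    [[0,0,0],[0,0,0]],
    [[0,0,0],[0,0,0]],
    [[0,0,0],[0,0,0]],
    [[0,0,-1.5],[0,0,0]],
    [[0,0,-4],[0,0,0]],
    [[0,0,-8],[0,0,0]],
    [[0,0,-12],[0,0,0]],
    [[0,0,-14],[0,0,0]],
    [[0,0,-14.3],[0,0,0]],
    [[0,0,-14.3],[0,0,0]]
  ],
  "claw": -1
}}

```text
clock: 19.0
eef_pos: [446.3, 214.9, 159.1]
tool_rot: [-0.066, 0.998, -0.0, -0.0]
contact_force: [0.2, 0.6, -0.1]
grip_width: 1.001
```

```bash
python3 - <<'E'
from h import *
go((462,-24,155,0))
E
python3 look.py w13|grep -A1 yellow
```

```text
t 19.0 tcp [446.3 214.9 159.1] w 1.001 F [ 0.2  0.6 -0.1]
(462, -24, 155, 0) shift cm [  1.61 -23.88   0.42] turn [-0.01 -0.04  7.62]
yellow [  263   113   109   126 12573] z [ 4.  6. 46. 47. 48.] all (array([450.2, 214.3]), array([131.8, 105.9]), 7.5)
   lidtop (array([445.7, 214.8]), array([89. , 62.8]), 7.5)
```

View pics/w13.png

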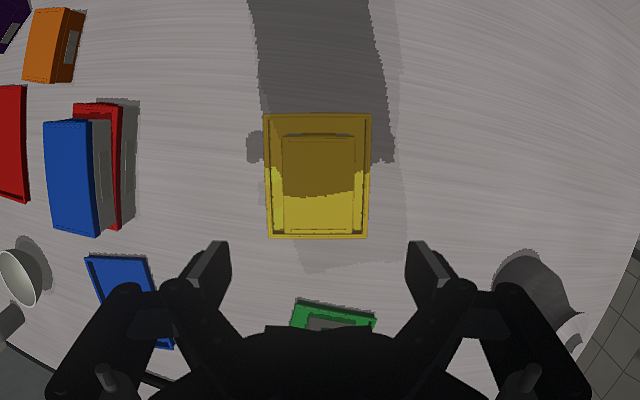

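Yellow sits centred and flat in its tray. Back to the stack for blue.

Emit:
{"method": "servo_tool", "body": {
  "moves": [
    [[0.1,-1.5,0],[0,0,0.5]],
    [[0.3,-5,0],[0,0,1.5]],
    [[0.6,-9.5,0.1],[0,0,3]],
    [[0.9,-14,0.2],[0,0,4.5]],
    [[1.3,-18.5,0.3],[0,0,6]],
    [[1.5,-22,0.4],[0,0,7.6]],
    [[1.6,-23.5,0.4],[0,0,7.6]],
    [[1.6,-23.9,0.4],[0,0,7.6]],
    [[1.6,-23.9,0.4],[0,0,7.6]]
  ]
}}

```text
clock: 20.18
eef_pos: [462.2, -23.6, 155.7]
tool_rot: [-0.0, 1.0, 0.0, -0.0]
contact_force: [0.1, 0.7, -0.4]
grip_width: 0.998
```

```bash
python3 look.py w14|grep -E -A1 "blue|red"
python3 - <<'E'
from h import *
go((462,-24,55.5,0))
E
```

```text
blue [  271   119    91   146 12240] z [84. 86. 86. 86. 87.] all (array([458.9, -24.1]), array([111.1,  63.3]), 1.3)
   lidtop (array([459.1, -24.1]), array([110.7,  63.3]), 1.3)
blue [ 264  276   99   56 4118] z [ 4.  5.  5.  6. 16.] all (array([556.8, -37.8]), array([203.5, 104.1]), 10.3)
red [   75    87    88   156 10674] z [ 3.  5.  5.  6. 16.] all (array([ 451. , -257.5]), array([177.1, 119.8]), -1.3)
red [ 283  101   80   22 1362] z [41. 44. 44. 45. 46.] all (array([397.9, -19.9]), array([65.5, 17. ]), 89.5)
   lidtop (array([398.4, -19.9]), array([65.5, 16. ]), 89.5)
t 20.23 tcp [462.2 -23.4 155.8] w 0.999 F [-0.1  0.4 -0.4]
(462, -24, 55.5, 0) shift cm [ 0.02 -0.07 10.03] turn [ 0.01 -0.01  0.07]
```

View pics/w14.png

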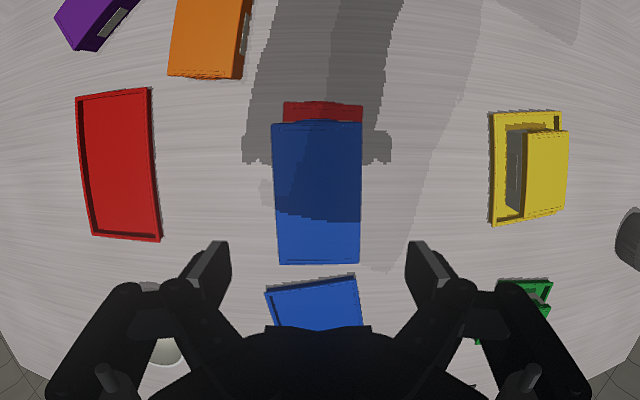

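Emit:
{"method": "servo_tool", "body": {
  "moves": [
    [[0.1,-0.05,1.5],[0,0,-0.5]],
    [[0.25,-0.07,4.5],[0,0,-1.2]],
    [[0.25,-0.07,7.5],[0,0,-1.2]],
    [[0.25,-0.07,9.4],[0,0,-1.2]],
    [[0.25,-0.07,10],[0,0,-1.2]],
    [[0.25,-0.07,10],[0,0,-1.2]],
    [[0.25,-0.07,10],[0,0,-1.2]]
  ]
}}

```text
clock: 21.1
eef_pos: [460.4, -24.7, 56.6]
tool_rot: [-0.011, 1.0, -0.0, 0.001]
contact_force: [0.1, -0.8, 0.2]
grip_width: 1.001
```

```bash
python3 look.py w15 |grep -A1 blue
```

```text
blue [  238   134   164   201 28357] z [82. 86. 86. 86. 87.] all (array([449.8, -12.8]), array([93.8, 86.8]), 1.7)
   lidtop (array([450.6, -24.3]), array([93.4, 63.5]), 1.2)
```

View pics/w15.png

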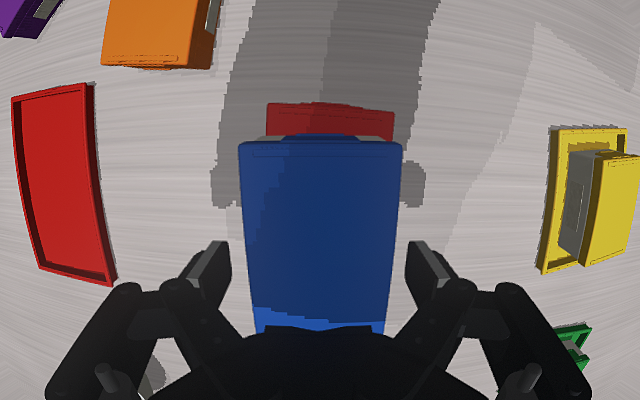

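Emit:
{"method": "servo_tool", "body": {
  "moves": [
    [[0.05,0.06,0],[0,0,0]],
    [[0.05,0.06,0],[0,0,0]],
    [[0.05,0.06,0],[0,0,0]],
    [[0.05,0.06,0],[0,0,0]],
    [[0.05,0.06,0],[0,0,0]],
    [[0.05,0.06,0],[0,0,0]]
  ],
  "claw": 1,
  "grip_force": 40
}}

```text
clock: 21.9
eef_pos: [459.5, -24.0, 56.4]
tool_rot: [-0.011, 1.0, 0.0, 0.0]
contact_force: [-2.6, 2.3, 9.1]
grip_width: 0.738
```

Emit:
{"method": "servo_tool", "body": {
  "moves": [
    [[0,0,-0.3],[0,0,0]],
    [[0,0,-1],[0,0,0]],
    [[0,0,-2.2],[0,0,0]],
    [[0,0,-3.5],[0,0,0]],
    [[0,0,-4.5],[0,0,0]],
    [[0,0,-5],[0,0,0]],
    [[0,0,-5],[0,0,0]]
  ]
}}

```text
clock: 22.78
eef_pos: [459.5, -24.2, 106.2]
tool_rot: [-0.011, 1.0, -0.0, 0.0]
contact_force: [-0.2, 0.7, -2.8]
grip_width: 0.742
```

```bash
python3 - <<'E'
from h import *
go((655,-18,106,10.6))
p,d=optics.snapshot("scene");cv2.imwrite("pics/s16.png",cv2.resize(p[130:330,140:340],None,fx=3,fy=3)[:,:,::-1])
p,d=optics.snapshot("top");W=cloud("top",d)
E
python3 look.py w16 |grep -E -A1 "blue|red"
```

```text
t 22.77 tcp [459.5 -24.2 106.2] w 0.742 F [-0.2  0.7 -2.8]
(655, -18, 106, 10.6) shift cm [-19.56   0.21   0.03] turn [-0.01  0.03 -9.38]
blue [  236   136   164   198 28059] z [131. 135. 135. 136. 136.] all (array([449.5, -25.4]), array([92.8, 65.3]), 1.5)
   lidtop (array([449.9, -24.8]), array([91.9, 64.1]), 1.5)
red [   46    85    96   178 12934] z [ 4.  5.  5.  7. 16.] all (array([ 447.8, -258.6]), array([171.1, 122.8]), -1.6)
red [ 277  104   99   33 2817] z [41. 44. 44. 45. 46.] all (array([399.6, -18.8]), array([78.9, 21.3]), -88.8)
   lidtop (array([400.2, -20.1]), array([65.8, 20.9]), -89.5)
```

View pics/w16.png

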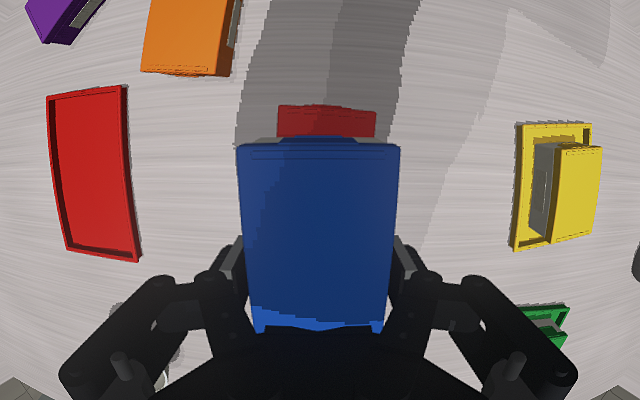

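View pics/s16.png

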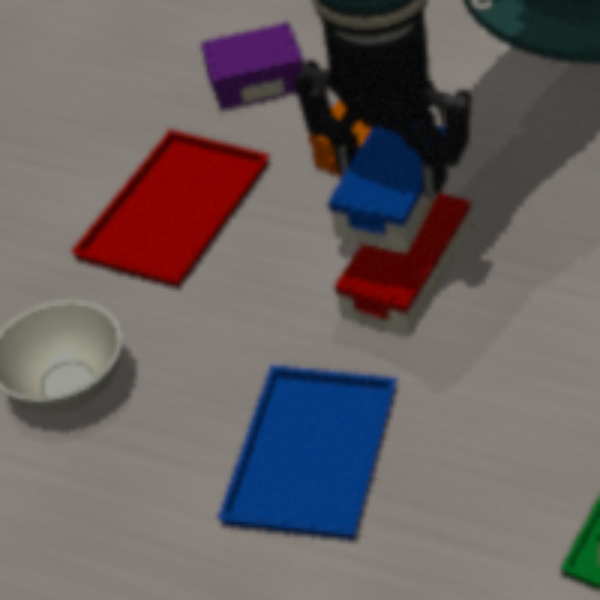

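Emit:
{"method": "servo_tool", "body": {
  "moves": [
    [[-0.6,0,0],[0,0,-0.3]],
    [[-2.2,0,0],[0,0,-1]],
    [[-4.8,0.1,0],[0,0,-2.4]],
    [[-8,0.1,0],[0,0,-4]],
    [[-11.3,0.1,0],[0,0,-5.5]],
    [[-14.5,0.2,0],[0,0,-7]],
    [[-17.2,0.2,0],[0,0,-8.4]],
    [[-19,0.2,0],[0,0,-9.2]],
    [[-19.5,0.2,0],[0,0,-9.4]],
    [[-19.5,0.2,0],[0,0,-9.4]],
    [[-19.5,0.2,0],[0,0,-9.4]]
  ]
}}

```text
clock: 24.3
eef_pos: [653.8, -18.0, 105.9]
tool_rot: [-0.092, 0.996, 0.0, -0.0]
contact_force: [-0.4, -0.9, -2.1]
grip_width: 0.739
```

```bash
python3 - <<'E'
from h import *
go((655,-18,24,10.6))
E
python3 look.py w17 |grep -E -A1 "blue"
```

```text
t 24.3 tcp [653.8 -18.  105.9] w 0.739 F [-0.4 -0.9 -2.1]
(655, -18, 24, 10.6) shift cm [-0.12 -0.02  8.19] turn [ 0.   -0.02  0.01]
blue [  237   101   163   233 32819] z [  4. 135. 135. 136. 137.] all (array([636.3, -23.6]), array([108.9, 103.6]), 10.6)
   lidtop (array([644.5, -20.3]), array([91.5, 64.1]), 10.8)
```

View pics/w17.png

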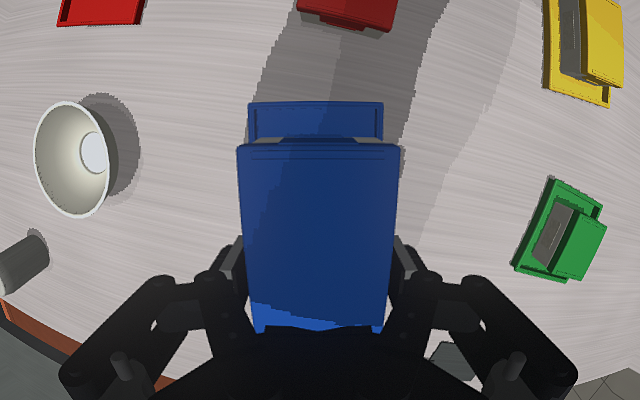

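Emit:
{"method": "servo_tool", "body": {
  "moves": [
    [[-0.1,-0.1,0.5],[0,0,0]],
    [[-0.1,-0.1,2],[0,0,0]],
    [[-0.1,-0.1,4.5],[0,0,0]],
    [[-0.1,-0.1,6.6],[0,0,0]],
    [[-0.1,-0.1,7.8],[0,0,0]],
    [[-0.1,-0.1,8.1],[0,0,0]],
    [[-0.1,-0.1,8.2],[0,0,0]],
    [[-0.1,-0.1,8.2],[0,0,0]]
  ]
}}

```text
clock: 25.35
eef_pos: [655.8, -18.9, 24.5]
tool_rot: [-0.093, 0.996, -0.0, 0.0]
contact_force: [-0.1, -0.6, -2.6]
grip_width: 0.736
```

```bash
python3 - <<'E'
from h import *
go((655,-18,17.2,10.6))
E
python3 look.py w18 |grep -E -A1 "blue"
```

```text
t 25.35 tcp [655.8 -18.9  24.5] w 0.736 F [-0.1 -0.6 -2.6]
(655, -18, 17.2, 10.6) shift cm [0.06 0.1  0.73] turn [-0.02  0.05  0.02]
blue [  215    96   204   238 40217] z [ 4. 15. 54. 54. 55.] all (array([653.3, -20.5]), array([143.5, 104.2]), 10.7)
   lidtop (array([646.4, -21.1]), array([91.9, 64.5]), 10.7)
```

View pics/w18.png

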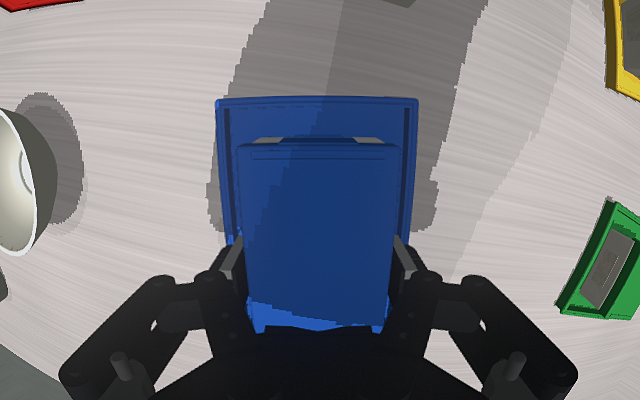

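Emit:
{"method": "servo_tool", "body": {
  "moves": [
    [[0,0,0.2],[0,0,0]],
    [[0,0,0.4],[0,0,0]],
    [[0,0,0.55],[0,0,0]],
    [[0,0,0.65],[0,0,0]],
    [[0,0,0.71],[0,0,0]],
    [[0,0,0.71],[0,0,0]],
    [[0,0,0.71],[0,0,0]]
  ]
}}

```text
clock: 26.28
eef_pos: [655.4, -18.8, 17.5]
tool_rot: [-0.093, 0.996, -0.0, 0.0]
contact_force: [-4.9, 1.0, 9.7]
grip_width: 0.739
```

Emit:
{"method": "servo_tool", "body": {
  "moves": [
    [[0,0,0],[0,0,0]],
    [[0,0,0],[0,0,0]],
    [[0,0,0],[0,0,0]],
    [[0,0,0],[0,0,0]],
    [[0,0,-1.5],[0,0,0]],
    [[0,0,-4],[0,0,0]],
    [[0,0,-8],[0,0,0]],
    [[0,0,-12],[0,0,0]],
    [[0,0,-14],[0,0,0]],
    [[0,0,-14.3],[0,0,0]],
    [[0,0,-14.3],[0,0,0]]
  ],
  "claw": -1
}}

```text
clock: 27.65
eef_pos: [655.2, -18.8, 159.5]
tool_rot: [-0.093, 0.996, 0.0, -0.0]
contact_force: [-0.5, -0.3, -1.2]
grip_width: 1.0
```

```bash
python3 - <<'E'
from h import *
go((462,-20,130,0))
E
python3 look.py w19|grep -A1 blue
```

```text
t 27.65 tcp [655.2 -18.8 159.5] w 1.0 F [-0.5 -0.3 -1.2]
(462, -20, 130, 0) shift cm [19.01  3.44  2.95] turn [ 1.000e-02 -2.000e-02  1.062e+01]
blue [  262   101   111   146 15306] z [ 4.  7. 46. 47. 48.] all (array([655. , -19.6]), array([147.7, 104.8]), 10.1)
   lidtop (array([654.9, -18.9]), array([109.5,  64.3]), 10.4)
```

View pics/w19.png

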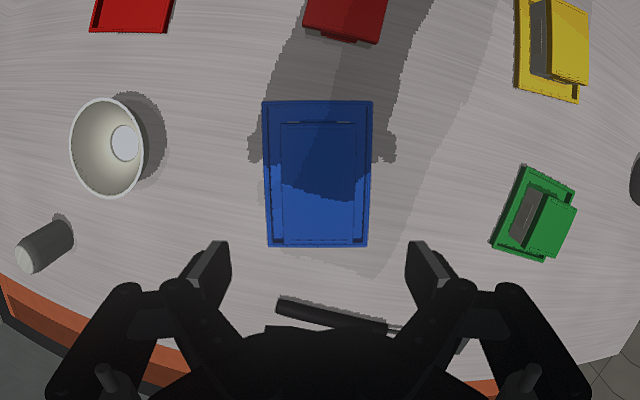

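Blue is centred and flat in its tray. Back for red, keeping some height (~150) for a full view.

Emit:
{"method": "servo_tool", "body": {
  "moves": [
    [[1,0.2,0],[0,0,0.5]],
    [[3.5,0.7,0.1],[0,0,2]],
    [[7.5,1.4,0.2],[0,0,4]],
    [[11.5,2.1,0.5],[0,0,6]],
    [[15,2.7,0.7],[0,0,8]],
    [[17.8,3.2,0.9],[0,0,10]],
    [[18.8,3.4,1],[0,0,10.6]],
    [[19,3.4,1],[0,0,10.6]],
    [[19,3.4,1],[0,0,10.6]]
  ]
}}

```text
clock: 28.82
eef_pos: [463.1, -20.5, 149.7]
tool_rot: [-0.0, 1.0, -0.0, 0.0]
contact_force: [1.1, 0.7, -0.7]
grip_width: 0.997
```

```bash
python3 look.py w20|grep -E -A1 "red"
python3 - <<'E'
from h import *
go((459,-20,14.5,-1))
E
```

```text
red [   70    86    88   158 10724] z [ 3.  5.  5.  6. 16.] all (array([ 451. , -257.9]), array([177.6, 120.8]), -1.8)
red [  277   100    84   153 11573] z [43. 44. 44. 44. 45.] all (array([466.7, -20.3]), array([154.4,  70.5]), -2.4)
   lidtop (array([456.7, -22.5]), array([131.8,  65.5]), -2.7)
t 28.88 tcp [463.2 -20.5 149.7] w 0.999 F [-0.1  0.5 -0.2]
(459, -20, 14.5, -1) shift cm [ 0.43  0.05 13.52] turn [-0.    0.02  1.04]
```

View pics/w20.png

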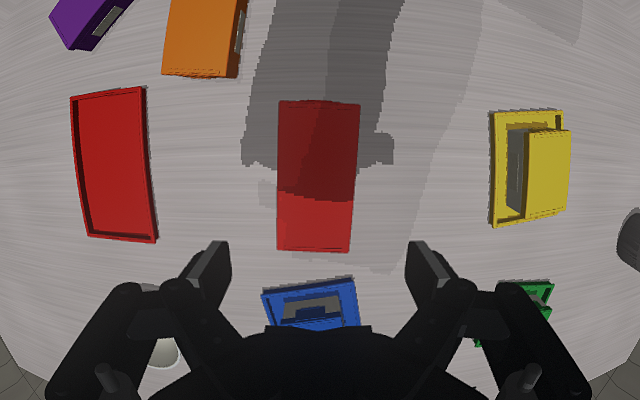

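Emit:
{"method": "servo_tool", "body": {
  "moves": [
    [[0.3,-0.1,2],[0,0,1]],
    [[0.6,-0.18,5.5],[0,0,2.7]],
    [[0.6,-0.18,9],[0,0,2.7]],
    [[0.6,-0.18,12],[0,0,2.7]],
    [[0.6,-0.18,13.2],[0,0,2.7]],
    [[0.6,-0.18,13.4],[0,0,2.7]],
    [[0.6,-0.18,13.4],[0,0,2.7]],
    [[0.6,-0.18,13.4],[0,0,2.7]]
  ]
}}

```text
clock: 29.88
eef_pos: [457.1, -22.3, 16.6]
tool_rot: [0.023, 1.0, -0.0, 0.001]
contact_force: [-0.2, 0.2, 0.4]
grip_width: 0.998
```

```bash
python3 look.py w21 |grep -A1 red
```

```text
red [    0   108    98   219 13503] z [ 3.  5.  5.  8. 16.] all (array([ 472. , -230.9]), array([212. , 185.6]), -36.7)
red [  233   110   169   225 33038] z [43. 44. 44. 44. 45.] all (array([442.8, -21.9]), array([106.4,  88.2]), -2.8)
   lidtop (array([443.1, -21.9]), array([106.1,  65.9]), -2.5)
```

View pics/w21.png

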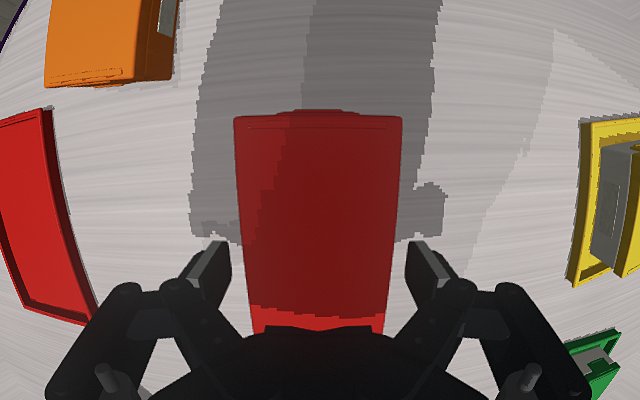

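Emit:
{"method": "servo_tool", "body": {
  "moves": [
    [[0,0,0.1],[0,0,0]],
    [[0,0,0.1],[0,0,0]],
    [[0,0,0.1],[0,0,0]],
    [[0,0,0.1],[0,0,0]],
    [[0,0,0.1],[0,0,0]],
    [[0,0,0.1],[0,0,0]]
  ],
  "claw": 1,
  "grip_force": 50
}}

```text
clock: 30.68
eef_pos: [456.6, -22.4, 15.3]
tool_rot: [0.023, 1.0, -0.0, 0.0]
contact_force: [-3.3, -1.2, 11.2]
grip_width: 0.756
```

Emit:
{"method": "servo_tool", "body": {
  "moves": [
    [[0,0,-0.3],[0,0,0]],
    [[0,0,-1],[0,0,0]],
    [[0,0,-2.5],[0,0,0]],
    [[0,0,-4.5],[0,0,0]],
    [[0,0,-6.2],[0,0,0]],
    [[0,0,-7],[0,0,0]],
    [[0,0,-7],[0,0,0]]
  ]
}}

```text
clock: 31.55
eef_pos: [456.6, -22.2, 85.0]
tool_rot: [0.023, 1.0, -0.0, 0.0]
contact_force: [-0.4, -0.1, -4.8]
grip_width: 0.761
```

```bash
python3 - <<'E'
from h import *
go((447,-250.5,86,-1.6))
E
python3 look.py w22 |grep -A1 red
```

```text
t 31.55 tcp [456.6 -22.2  85. ] w 0.761 F [-0.4 -0.1 -4.8]
(447, -250.5, 86, -1.6) shift cm [ -0.11 -22.85  -0.1 ] turn [-0.    0.03 -1.08]
red [   29   104   109   182 13209] z [ 4.  5.  5.  8. 16.] all (array([ 452.7, -259.5]), array([179.1, 124.4]), -1.3)
red [  233   111   170   223 33113] z [112. 113. 114. 114. 115.] all (array([488.6, -21.3]), array([201.8, 100.7]), -12.0)
   lidtop (array([442. , -21.8]), array([104.1,  66. ]), -2.7)
```

View pics/w22.png

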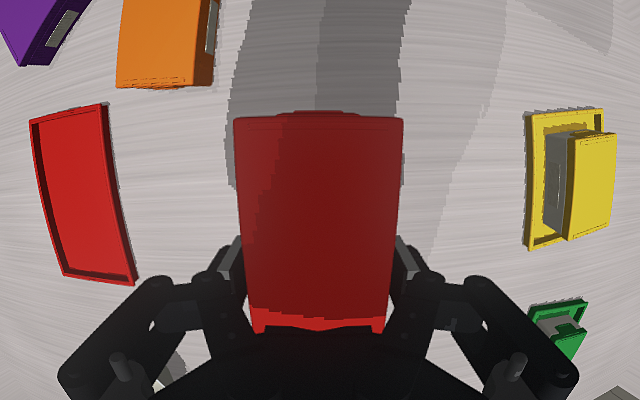

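Emit:
{"method": "servo_tool", "body": {
  "moves": [
    [[0,-0.7,0],[0,0,0]],
    [[0,-2.5,0],[0,0,-0.2]],
    [[0,-5.5,0],[0,0,-0.4]],
    [[0,-9,0],[0,0,-0.6]],
    [[-0.1,-12.8,0],[0,0,-0.8]],
    [[-0.1,-16.5,0],[0,0,-1]],
    [[-0.1,-19.7,0],[0,0,-1]],
    [[-0.1,-22,0],[0,0,-1]],
    [[-0.1,-22.7,0],[0,0,-1]],
    [[-0.1,-22.9,0],[0,0,-1]],
    [[-0.1,-22.9,0],[0,0,-1]],
    [[-0.1,-22.9,0],[0,0,-1]]
  ]
}}

```text
clock: 33.1
eef_pos: [446.7, -250.4, 84.8]
tool_rot: [0.014, 1.0, 0.0, -0.0]
contact_force: [0.6, 0.5, -4.3]
grip_width: 0.762
```

```bash
python3 - <<'E'
from h import *
go((447,-250.5,25,-1.6))
E
python3 look.py w23 |grep -A1 red
```

```text
t 33.1 tcp [ 446.7 -250.4   84.8] w 0.762 F [ 0.6  0.5 -4.3]
(447, -250.5, 25, -1.6) shift cm [-0.03 -0.01  5.98] turn [ 0.01 -0.   -0.04]
red [  233    86   170   248 37307] z [  5. 113. 113. 114. 115.] all (array([ 467.3, -250. ]), array([211.5, 119.8]), -4.3)
   lidtop (array([ 431.8, -250.1]), array([103.4,  66. ]), -1.5)
```

View pics/w23.png

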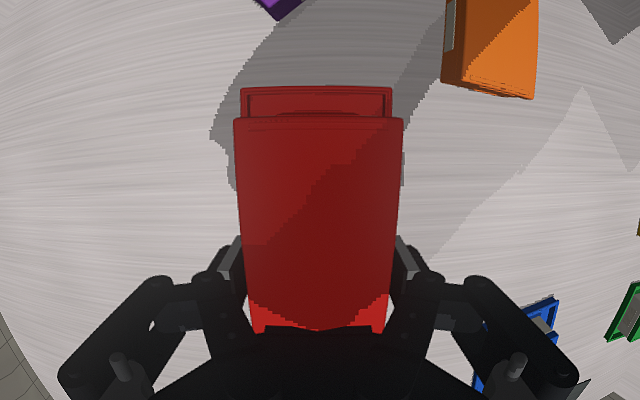

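Emit:
{"method": "servo_tool", "body": {
  "moves": [
    [[0,-0.05,0.5],[0,0,0]],
    [[0,-0.05,2],[0,0,0]],
    [[0,-0.05,4],[0,0,0]],
    [[0,-0.05,5.4],[0,0,0]],
    [[0,-0.05,5.8],[0,0,0]],
    [[0,-0.05,5.9],[0,0,0]],
    [[0,-0.05,5.9],[0,0,0]]
  ]
}}

```text
clock: 34.02
eef_pos: [447.0, -251.7, 26.2]
tool_rot: [0.015, 1.0, -0.0, 0.0]
contact_force: [0.3, 0.6, -4.2]
grip_width: 0.758
```

```bash
python3 - <<'E'
from h import *
go((447,-250.5,18,-1.6))
E
python3 look.py w24 |grep -A1 red
```

```text
t 34.02 tcp [ 447.  -251.7   26.2] w 0.758 F [ 0.3  0.6 -4.2]
(447, -250.5, 18, -1.6) shift cm [0.   0.12 0.82] turn [-0.02  0.03 -0.08]
red [  215    78   206   257 44641] z [ 4. 17. 55. 55. 56.] all (array([ 442.5, -252.1]), array([160.8, 113.9]), -2.0)
   lidtop (array([ 432.4, -251.3]), array([103.4,  66.6]), -1.5)
```

View pics/w24.png

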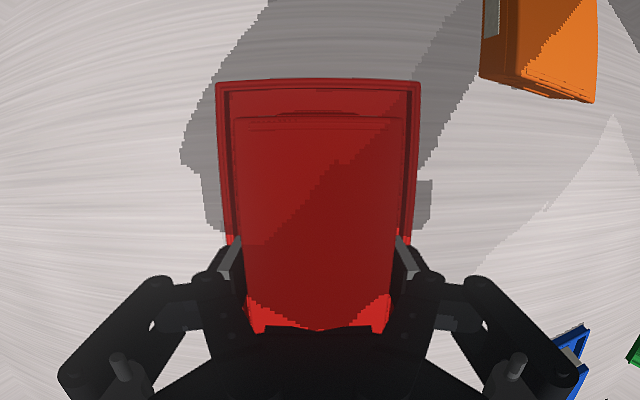

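Emit:
{"method": "servo_tool", "body": {
  "moves": [
    [[0,0,0.2],[0,0,0]],
    [[0,0,0.4],[0,0,0]],
    [[0,0,0.55],[0,0,0]],
    [[0,0,0.65],[0,0,0]],
    [[0,0,0.72],[0,0,0]],
    [[0,0,0.76],[0,0,0]],
    [[0,0,0.76],[0,0,0]]
  ]
}}

```text
clock: 34.95
eef_pos: [446.7, -251.5, 18.4]
tool_rot: [0.015, 1.0, -0.0, 0.0]
contact_force: [-2.0, 1.2, 2.1]
grip_width: 0.759
```

Emit:
{"method": "servo_tool", "body": {
  "moves": [
    [[0,0,0.02],[0,0,0]],
    [[0,0,0.04],[0,0,0]],
    [[0,0,0.04],[0,0,0]]
  ]
}}

```text
clock: 35.33
eef_pos: [446.7, -251.5, 18.4]
tool_rot: [0.015, 1.0, -0.0, 0.0]
contact_force: [-4.5, 2.3, 10.9]
grip_width: 0.759
```

Emit:
{"method": "servo_tool", "body": {
  "moves": [
    [[0,0,0],[0,0,0]],
    [[0,0,0],[0,0,0]],
    [[0,0,0],[0,0,0]],
    [[0,0,0],[0,0,0]],
    [[0,0,-1.5],[0,0,0]],
    [[0,0,-4],[0,0,0]],
    [[0,0,-8],[0,0,0]],
    [[0,0,-13],[0,0,0]],
    [[0,0,-17],[0,0,0]],
    [[0,0,-18],[0,0,0]],
    [[0,0,-18],[0,0,0]]
  ],
  "claw": -1
}}

```text
clock: 36.7
eef_pos: [446.8, -251.6, 197.6]
tool_rot: [0.015, 1.0, -0.0, 0.0]
contact_force: [0.5, 0.3, -0.4]
grip_width: 0.998
```

```bash
python3 look.py w25|grep -A1 red
python3 - <<'E'
from h import *
for n in ["top","scene"]:
    p,d=optics.snapshot(n); cv2.imwrite(f"pics/{n}_end.png",p[:,:,::-1]); W=cloud(n,d)
    for c in ['green','yellow','blue','red']:
        q=W[cmask(p,c)&(d>0)]; q=q[(q[:,2]>35)&(q[:,2]<60)&(abs(q[:,1])<400)]
        if len(q): print(n,c,len(q),rect(q[:,:2]),np.percentile(q[:,2],[5,50,95]).round(1))
E
```

```text
red [  268    92   100   151 14317] z [ 4. 11. 46. 47. 48.] all (array([ 448.6, -250.9]), array([169.9, 107.5]), -1.3)
   lidtop (array([ 446.7, -252.1]), array([132.6,  66.6]), -1.5)
top green 120 (array([651.6, 261.6]), array([78.1, 45.3]), 15.8) [42.  45.3 48.1]
top yellow 782 (array([446. , 216.7]), array([89.2, 61.9]), 7.6) [42.5 45.3 48.3]
top blue 913 (array([654.7, -17.2]), array([111.4,  64.9]), 10.7) [41.9 45.2 48.3]
top red 1161 (array([ 446.3, -249. ]), array([133.7,  67.2]), -1.2) [42.1 45.1 48.1]
scene green 746 (array([656.9, 253.6]), array([69.1, 60.3]), -5.9) [40.1 43.4 46.3]
scene yellow 745 (array([449.3, 216.4]), array([92.6, 62.2]), 7.8) [38.8 42.9 46.1]
scene blue 1149 (array([657.5, -17.1]), array([112.3,  66.1]), 9.9) [39.9 43.1 46.1]
scene red 934 (array([ 448.5, -248.5]), array([137.7,  70. ]), -1.7) [38.7 42.6 46. ]
```

View pics/w25.png

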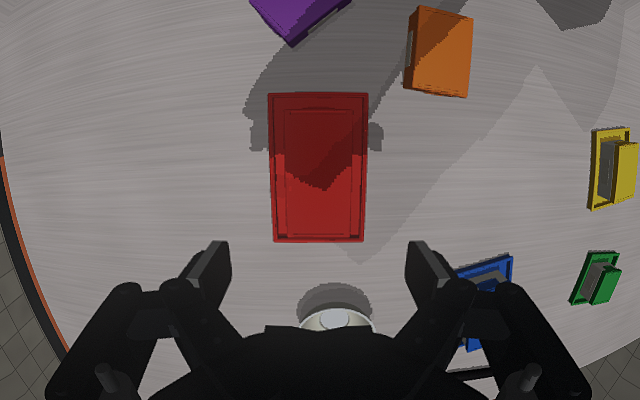

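View pics/scene_end.png

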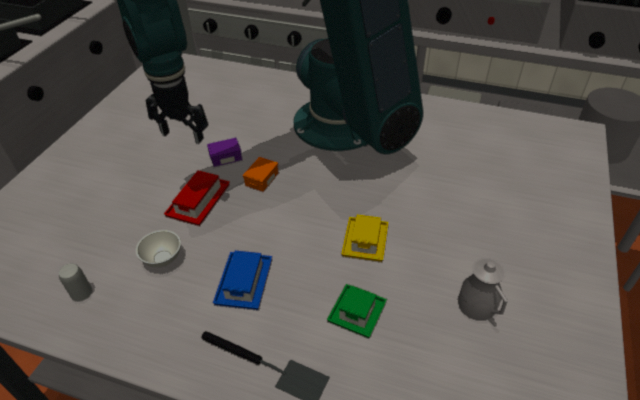

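View pics/top_end.png

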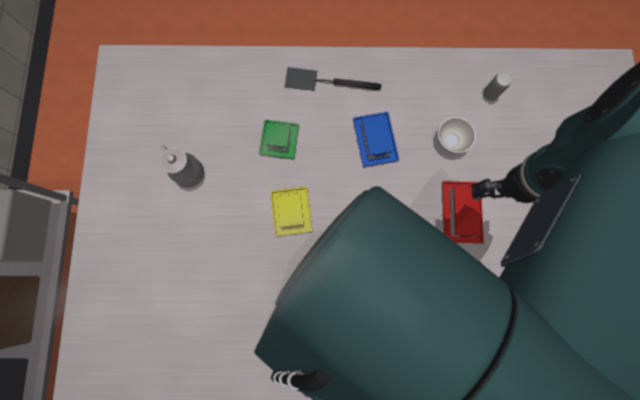

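All four tubs sit in their trays with lid tops at about 45 mm, and the bowl and jug look unmoved.

```bash
python3 -c "
from cell import job
print(job.finish_job())"
```

```text
the job is handed in; nothing more can be done
None
```

I took the stack down from the top (green, yellow, blue, red) and set each tub in the tray of its lid colour. I handed the job in at about 37 s on the robot's clock, with the gripper open and clear of everything.

- **Set down:** I lowered each tub until the wrist force showed it had touched the tray (at most about 16 N) before opening the gripper.
- **Position:** In the last wrist pictures each tub is within about 2 mm of the middle of its tray and in line with it.
- **Flat on the floor:** The top camera puts all four lid tops at about 45 mm, which is the 3 mm tray floor plus the 42 mm tub. The scene camera reads about 43 mm and the wrist camera about 47 mm. Both differences fit the 2 mm calibration error.
- **Other things:** The bowl, the jug, and the orange and purple look-alikes looked unmoved in the last pictures. I judged this by eye and did not re-measure them.

One last check was poor: in the top camera, shading hid much of the green lid. I relied on the wrist and scene cameras for that tub, and they agreed to within about 4 mm.

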